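# Clamp a medicine bottle in the bench shaker with the inner knob

### The arm

A 6-joint arm with a two-finger parallel gripper is mounted at the origin on the work surface. World frame = base frame: x ahead of the robot, y to its left, z up, the work surface at z = 0. Lengths are in m, angles in degrees, forces in N, time in s.
With the tool pointing down it reaches from about 0.35 to 0.725 m from the base axis. Payload 6 kg.
Tool frame: the origin (TCP) lies midway between the tips of the shut fingers; the grasp point (between the pads) lies 19 mm behind it; z points along the fingers, y is the direction in which the jaws open and shut (so a half turn about z gives the same grasp; the last joint's range is limited). The gripper opens to 85 mm and grips with 20 to 120 N. Pads are 22 mm wide; open, the fingers measure 114 mm over their backs; the gripper's body (76 mm by 85 mm) begins 54 mm behind the grasp point. The pads swing forward as they close: fully open they stand 13 mm farther back than shut.
Start: joints at [84.379, 2.303, 4.859, 0, -92.561, -19.12], TCP at [0.251, 0.545, 0.231] pointing down, gripper open.
Joint ranges: [-146.85, 146.85], [-73.84, 115.35], [-62.03, 85.46], [-188.31, 113.3], [-161.28, -10.13], [-171.36, 171.36]. Speed limits (degrees/s): [147.25, 147.25, 172.46, 180, 180, 180].

### API

Orientations are given as a 3x3 rotation matrix whose columns are the frame's x, y, z axes.
In Python, from station import readout, imaging, arm gives the robot as it stands. The module is installed in compiled form; this text tells all that it offers.
- The arm moves only by the tool step_arm, never from a script. Its argument "motion" is a list of rows, each a list of 7 numbers: the shift along the tool's x, y, z in mm, then the turn, a rotation vector about the tool's x, y, z in degrees, then the gripper command: -1 is fully open, 1 is shut, values between are in proportion. In form: [[tx, ty, tz, ax, ay, az, hand], ...]. A call has 1 to 20 rows; each row shifts and turns the commanded pose from where the row before left it, along the tool's axes as they then stand; what a row does not reach is not made up. A row lasts 1/10 s, in which the tool goes at most 50 mm and 8.59 degrees, less where a joint would pass 70% of its speed; a pose out of reach is approached as far as the arm can. A call is refused whole if a number of a shift passes 50 or a number of a turn 8.59, either way. A call with a gripper value outside its range is refused whole. The fingers move at their own pace and stop on an object; "force" is the grip in N (left out, the last holds). Time passes only in rows, so rows that do not move let the fingers close. It gives the time, the measured TCP pose, the force and the opening at its end, in the units of the state.
- readout.observe(): the state, without advancing time (a new reading comes with each control period).
- imaging.read_camera(name): name is "side" or "top" or "wrist"; returns a dict with "frame" (384x512x3 uint8, red, green, blue), "depth" (384x512 float32, m along the optical axis (not along the pixel's ray), 0 where there is no reading), "fov_y" (degrees; the focal length in pixels is half the picture's height over the tangent of half this angle, whatever the lens; pixels are square), "cx", "cy" (the principal point, pixels), "k1" (the pictures are not rectified: a ray, as slopes to the right and down, at radius r is drawn at 1 + k1 r^2 times it, then the intrinsics apply), "R" (3x3) and "t" (3): a world point X has camera coordinates R X + t. Camera axes: x right, y down, z forward; pixel columns grow to the right and rows downward; lengths in m; the calibration is good to about 2 mm. A picture is of the moment at which its call begins.
- arm.hand_in(): hands the job in, once; it reports no verdict.
The state is a dict: "time": time; "joint_positions": joint angles; "qd": joint speeds; "joint_torque": joint torques, N m; "ee_pos": TCP position; "tool_rot": TCP orientation; "contact_force": force on the tool from outside, world axes, zero at the start; "wrist_torque": the same for the moment, N m; "grip_width": opening from 0.0 (shut) to 1.0 (fully open).
Only numpy, scipy, OpenCV 4.12 (cv2) and the standard library are available. Lean on these libraries where they do the work, as an engineer would, in place of code of your own. Each camera call takes 0.05 s, during which the arm holds its last target.

### The job

Stand the blue-capped bottle upright on the shaker's deck between the pad and the V jaw and let go of it. Then turn only the inner black knob clockwise until the bottle is held snugly against the V jaw, firm but not crushed, without shifting the speed set on the grey outer ring. Let go, and leave the other bottle, the yellow tub and the steel bowl where they are.

Things in the scene. Friction and masses are not known exactly. Their poses are not given: they have to be found in the camera images.
- shaker: White bench shaker, fixed, foot 130 mm (its x) by 245 mm (y -115 to 130 mm); place and yaw vary. Origin at counter level, z up. Control tower: y -115 to 0, 110 mm wide, top 85 mm high; both knobs on it on one vertical axis at x = 0, y = -58 mm. Bottle deck: y 0 to 130 mm, top 30 mm high. A sprung pad comes out of the tower towards +y, facing a V jaw at the +y end.
- deck (a point): Point on the deck's top, 30 mm above the counter, at shaker x = 0, y = 50 mm: a bottle standing with its axis here is free of pad and jaw, with 3 mm or more to spare either way. Axes as the shaker.
- pad: Black rubber pad, 34 x 6 x 30 mm, that presses the bottle into the V jaw. Origin on the clamp line 62 mm above the counter, pressing face 16 mm from it in +y (shaker y 20 to 24 mm at the start). It sits on a spring, 5 N per mm, 7 mm travel, on a ram driven by the inner knob. 6 to 20 N on the bottle is snug; more than 20 N crushes it.
- bottle: The bottle to clamp: white body 44 mm diameter, 58 mm tall, paper band, narrow neck, blue cap 30 mm diameter from 66 to 90 mm above its foot. About 100 to 210 g. Origin at the centre of its foot, z up its axis. Starts upright on the counter in either of two places.
- inner_knob: Black cylinder, 26 mm diameter; bare side 102 to 126 mm above the counter. Origin on its axis 85 mm above the counter; white line along its -x. Clockwise from above drives the pad 15 mm per rad to the jaw; torque 0.18 N m free, plus 0.015 N m per newton of pad force. No clamp load in the first 0.45 rad; snug after 0.6 to 1.45 rad. Left alone it holds up to 12 N; a higher pad force eases to that.
- knob_top (a point): Centre of the inner knob's flat top, 126 mm above the counter. While the knob is held still after a turn, its friction torque is partly missing from what the hand feels: compare readings taken alike (after equal steps) with those from the first, free part of the turn.
- outer_mark (a point): Tip of the red pointer at the rim of the grey outer ring (speed setting), 33 mm from the knobs' axis. The ring is 66 mm in diameter, its top 102 mm above the counter, and turns at a touch (0.02 N m). Its setting varies from run to run and must stay within 4 mm at the rim.
- other_bottle: Bystander: bottle of the same size with amber body and white cap. Origin at the centre of its foot.
- sharps_tub: Bystander: yellow round tub, 110 mm diameter at the rim, 124 mm tall. Origin at the centre of its foot.
- steel_bowl: Bystander: steel bowl, 100 mm diameter, 35 mm high. Origin at the centre of its foot.
- jaw_nominal (a point): Point fixed on the shaker at x = 0, y = 57 mm, 62 mm above the counter: where a seated bottle's axis would nominally be. The aluminium V jaw (two plates at 90 degrees, mouth towards the pad, 50 to 84 mm above the counter) is set up to 4 mm nearer or farther along y in each run; this is not measured.

How it is judged:
By the outcome, as a careful person would: the job done as asked, in the order asked, and still so for the second after the job is handed in, with the robot touching nothing.
It also fails if it takes over 61 s, if anything falls off the work surface, if the arm or the gripper's body presses on something with over 40 N, if the wrist force passes 120 N, or if a joint passes its speed limit or range.

## Working session

There is one attempt and no reset: what is moved stays moved. The work goes in short steps, Python scripts to look and compute and a tool call to move; the robot and the scene stay as the last step left them, time stands still between calls to the robot, and variables do not carry over. Pictures are saved under pics/ and viewed, and the job is handed in when it is done.

Besides the shell and the picture viewer there is one more tool, called as name([rows], argument=value, ...), one row to a line, values as JSON. step_arm: Moves the arm, as the interface text tells. Its arguments: {"type":"object","properties":{"motion":{"type":"array","items":{"type":"array","items":{"type":"number"}}},"force":{"type":"number"}},"required":["motion"]}

```bash
mkdir -p pics
cat > h.py <<'E'
import numpy as np,cv2
from station import readout,imaging,arm
def grab(n,tag):
    d=imaging.read_camera(n); np.savez(f'pics/{n}_{tag}.npz',**d)
    cv2.imwrite(f'pics/{n}_{tag}.png',cv2.resize(d['frame'][:,:,::-1],None,fx=1.5,fy=1.5)); return d
def load(n,tag): return dict(np.load(f'pics/{n}_{tag}.npz'))
def world(d):
    H,W=d['depth'].shape; f=H/2/np.tan(np.radians(d['fov_y']/2))
    K=np.array([[f,0,d['cx']],[0,f,d['cy']],[0,0,1.]])
    u,v=np.meshgrid(np.arange(W),np.arange(H))
    p=cv2.undistortPoints(np.stack([u,v],-1).reshape(-1,1,2).astype(np.float64),K,np.array([float(d['k1']),0,0,0])).reshape(H,W,2)
    z=d['depth'].astype(float)
    c=np.stack([p[...,0]*z,p[...,1]*z,z],-1)
    w=(c-d['t'])@d['R']; w[z==0]=np.nan
    return w
E
python3 - <<'E'
from h import *
for n in('side','top','wrist'):
    d=grab(n,'0'); print(n,d['fov_y'],d['k1'],d['R'].round(3).tolist(),d['t'].round(3))
print(readout.observe())
E
```

```text
side 51.937616988308086 -0.0319376548862142 [[0.76, -0.65, -0.017], [-0.385, -0.429, -0.817], [0.524, 0.627, -0.576]] [-0.457  0.28   0.847]
top 47.09962320948545 0.04142533489168038 [[0.019, -1.0, -0.003], [-0.998, -0.019, -0.055], [0.055, 0.004, -0.998]] [-0.045  0.584  1.313]
wrist 60.69997914655847 -0.02507645254387282 [[-0.418, -0.908, 0.003], [-0.873, 0.403, 0.274], [-0.25, 0.112, -0.962]] [ 0.598 -0.036  0.38 ]
{'time': 0.15, 'joint_positions': array([ 8.43798736e+01,  2.32898850e+00,  4.81386919e+00, -2.07772180e-02,
       -9.25616768e+01, -1.91203733e+01]), 'qd': array([ 0.05158707, -0.2059342 ,  0.21012253,  0.04647447,  0.00273568,
       -0.15366584]), 'joint_torque': array([-2.11485632e-03, -3.68618631e+01,  3.47688997e+01,  6.93621174e+00,
       -4.42548466e-03,  2.05805016e-06]), 'ee_pos': array([0.25092586, 0.54471526, 0.23050518]), 'tool_rot': array([[ 9.08219285e-01, -4.18494311e-01, -4.91790702e-04],
       [-4.18494588e-01, -9.08218362e-01, -1.29842733e-03],
       [ 9.67311050e-05,  1.38506849e-03, -9.99999036e-01]]), 'contact_force': array([-0.40609992, -0.40508967, -0.25140296]), 'wrist_torque': array([-0.01819511, -0.00212016, -0.00110417]), 'grip_width': 1.0028523263022973}
```

View pics/top_0.png

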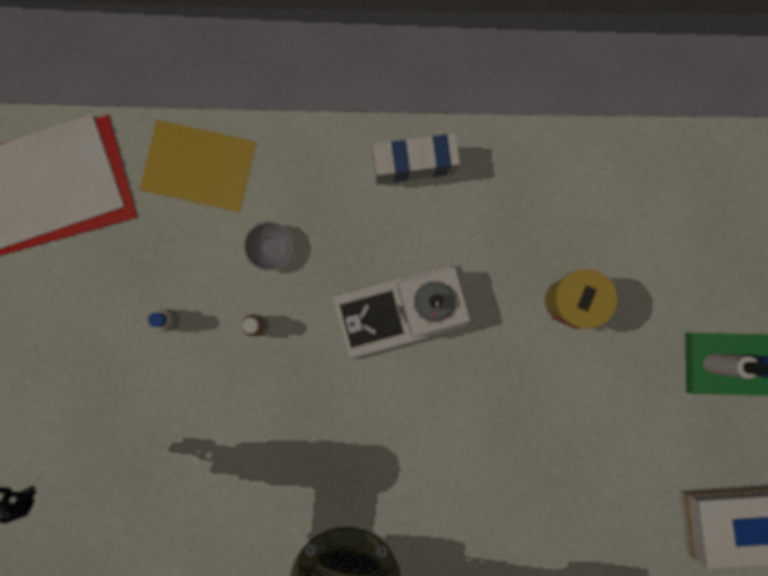

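View pics/side_0.png

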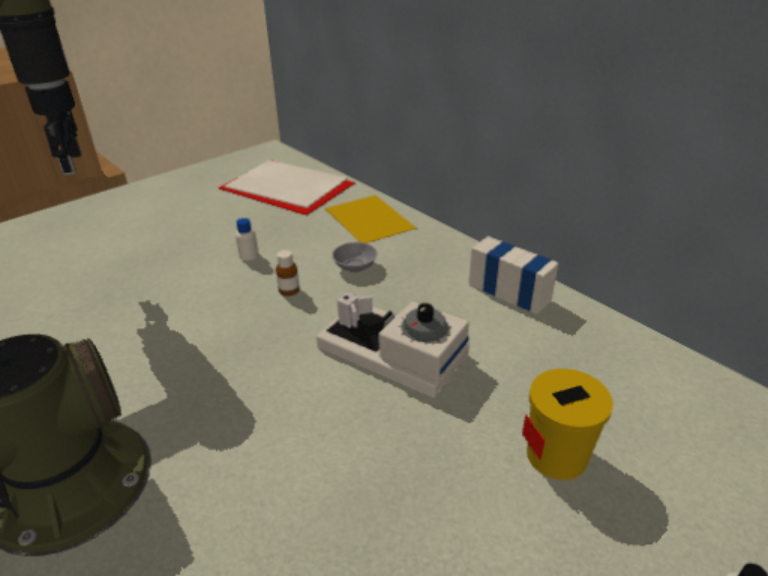

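View pics/wrist_0.png

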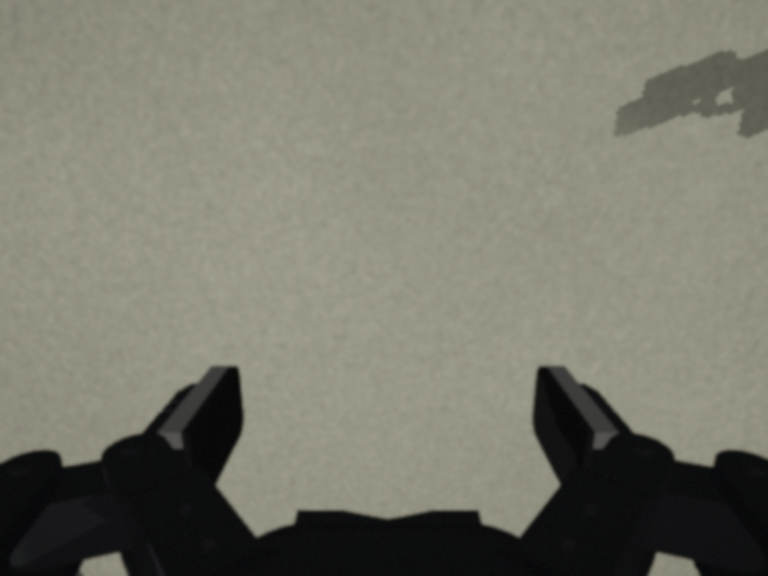

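The top view shows the blue cap at (158,320), the other bottle at (254,325), the shaker with its knob at (437,300) and jaw at (352,322), and the tub at (585,298), in 1.5x pixels. Next I measure their positions.

Run:
```python
from h import *
for n in('top','side'):
    d=load(n,'0'); w=world(d); im=d['frame'].astype(int); r,g,b=im[...,0],im[...,1],im[...,2]
    z=w[...,2]
    print(n)
    table=z[np.isfinite(z)&(abs(z)<.02)]; print(' table med',np.median(table))
    reg=(w[...,0]>.3)&(w[...,0]<.75)&(w[...,1]>-.2)&(w[...,1]<.5)
    m=reg&(b>r+40)&(b>g+30)&(w[...,1]>.2)
    q=w[m]; print(' blue',m.sum(),np.median(q,0),q.min(0),q.max(0))
    top=m&(z>np.nanmedian(z[m])-.004); 
    # shaker tower top
    for lo,hi,nm in((.080,.090,'tower'),(.024,.034,'deck'),(.12,.132,'knob'),(.08,.088,'z8')):
        mm=reg&(z>lo)&(z<hi)&(w[...,1]<.2)&(w[...,1]>-.1)&(w[...,0]>.45)&(w[...,0]<.68)
        q=w[mm][:,:2].astype(np.float32)
        if len(q)>5: print(' ',nm,len(q),cv2.minAreaRect(q),q.mean(0))
```

```text
top
 table med -7.574960477092959e-05
 blue 49 [0.51348757 0.36757634 0.08963135] [0.50481504 0.35529484 0.0854264 ] [0.52203776 0.37766092 0.09605115]
  tower 198 ((0.5175474882125854, 0.04225326329469681), (0.08277611434459686, 0.3126849830150604), 14.964747428894043) [0.52399725 0.01986727]
  deck 1520 ((0.563265323638916, 0.04937067627906799), (0.3239315152168274, 0.19958072900772095), 78.68057250976562) [ 0.53095615 -0.029984  ]
  z8 172 ((0.517403244972229, 0.04217132180929184), (0.08267780393362045, 0.312712162733078), 15.044363975524902) [ 0.5263225  -0.00179606]
side
 table med 0.002006937001840413
 blue 64 [0.51012804 0.3597311  0.08708523] [0.50005917 0.35034229 0.06951739] [0.52471779 0.37823736 0.09551955]
  tower 186 ((0.5133419036865234, 0.03879730403423309), (0.08166294544935226, 0.31088051199913025), 16.241641998291016) [0.5213355  0.00579053]
  deck 723 ((0.5612042546272278, 0.04921142756938934), (0.32165196537971497, 0.19988688826560974), 79.55844116210938) [ 0.5071728  -0.01890629]
  z8 171 ((0.5128810405731201, 0.03850540518760681), (0.0813254863023758, 0.3109435439109802), 16.49711036682129) [ 5.2131057e-01 -8.4986117e-05]
```

Run:
```python
from h import *
d=load('top','0'); cv2.imwrite('pics/topcrop.png',cv2.resize(d['frame'][150:260,80:330,::-1],None,fx=3,fy=3,interpolation=2))
d=load('side','0'); cv2.imwrite('pics/sidecrop.png',cv2.resize(d['frame'][130:270,140:320,::-1],None,fx=4,fy=4,interpolation=2))
```

```text
(no output)
```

View pics/topcrop.png

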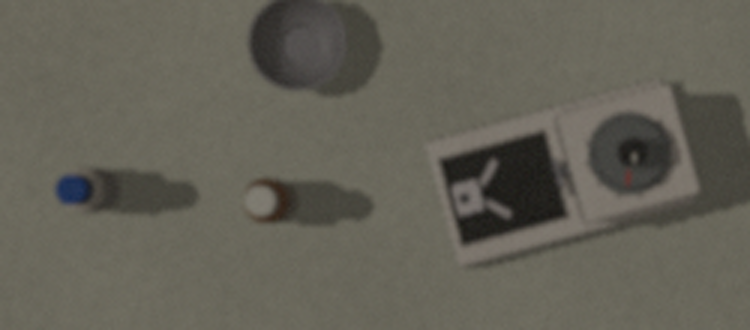

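View pics/sidecrop.png

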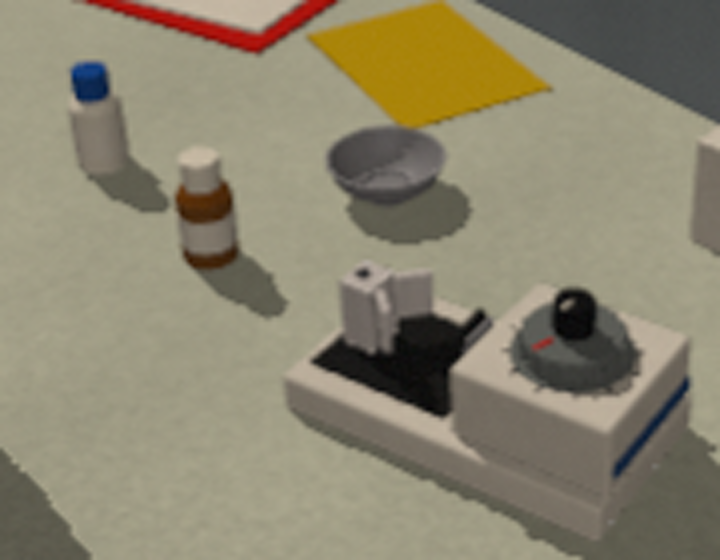

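```bash
cat >> h.py <<'E'
def boxfit(p):
    return cv2.minAreaRect(p.astype(np.float32))
E
python3 - <<'E'
from h import *
for n in('top','side'):
    d=load(n,'0'); w=world(d); im=d['frame'].astype(int); z=w[...,2]
    x,y=w[...,0],w[...,1]
    nb=(y<.19)&(y>-.11)&(x>.42)&(x<.66)
    for lo,hi in((.08,.09),(.027,.034),(.022,.14),(.117,.135),(.094,.112)):
        mm=(nb&(z>lo)&(z<hi)).astype(np.uint8)
        k,l,s,c=cv2.connectedComponentsWithStats(mm)
        o=np.argsort(-s[1:,4])[:2]+1
        for i in o:
            q=w[l==i]; r=boxfit(q[:,:2]); print(n,lo,hi,s[i,4],np.round(r[0],4),np.round(r[1],4),round(r[2],2),q.mean(0).round(4))
    red=nb&(im[...,0]>im[...,1]+30)&(im[...,0]>im[...,2]+30)&(z>.09); print(' red',red.sum(),w[red].mean(0) if red.any() else '')
    m=(x>.45)&(x<.57)&(y>.3)&(y<.42)&(z>.02); q=w[m]; print(' bottle',m.sum(),q.min(0),q.max(0)); 
    q=q[q[:,2]>.084]; print('  cap top',len(q),(q.min(0)+q.max(0))/2,q.mean(0))
    q=w[m]; q=q[q[:,2]<.055]; 
    if len(q)>10:
        A=np.c_[2*q[:,:2],np.ones(len(q))]; s=np.linalg.lstsq(A,(q[:,:2]**2).sum(1),rcond=None)[0]; print('  circ',s[:2],np.sqrt(s[2]+s[0]**2+s[1]**2))
E
```

```text
top 0.08 0.09 121 [ 0.517  -0.0181] [0.0532 0.0481] 18.45 [ 0.5161 -0.0142  0.0835]
top 0.08 0.09 92 [ 0.5667 -0.1015] [0.066  0.0173] 0.4 [ 0.5755 -0.1027  0.0844]
top 0.027 0.034 1345 [ 0.528  -0.0536] [0.1293 0.1535] 16.43 [ 0.5251 -0.0425  0.0303]
top 0.027 0.034 17 [0.6244 0.1482] [0.0072 0.0291] 19.69 [0.6246 0.1499 0.0313]
top 0.022 0.14 2002 [ 0.528  -0.0534] [0.1298 0.1534] 16.25 [ 0.5286 -0.0452  0.0381]
top 0.022 0.14 148 [0.5082 0.1781] [0.0238 0.0413] 88.29 [0.5078 0.1784 0.0681]
top 0.094 0.112 1 [0.5139 0.1835] [0. 0.] 0.0 [0.5139 0.1835 0.0944]
top 0.094 0.112 1 [0.5054 0.1832] [0. 0.] 0.0 [0.5054 0.1832 0.0947]
 red 0 
 bottle 234 [0.4931833  0.34597045 0.02185877] [0.53714368 0.38295435 0.09605115]
  cap top 86 [0.51485774 0.36792159 0.09062653] [0.51517215 0.36741512 0.09003885]
  circ [0.51505273 0.36835864] 0.021381768275712608
side 0.08 0.09 133 [ 0.5162 -0.0174] [0.0556 0.0506] 16.06 [ 0.5167 -0.0162  0.085 ]
side 0.08 0.09 60 [ 0.5634 -0.1045] [0.0673 0.0161] 9.68 [ 0.572  -0.1024  0.087 ]
side 0.027 0.034 659 [ 0.522  -0.0384] [0.131  0.1235] 16.26 [ 0.4981 -0.0441  0.0322]
side 0.027 0.034 27 [0.5044 0.1756] [0.0168 0.0404] 80.5 [0.5026 0.1741 0.0308]
side 0.022 0.14 1418 [ 0.5198 -0.048 ] [0.1388 0.1382] 7.79 [ 0.5075 -0.0423  0.0468]
side 0.022 0.14 255 [0.5058 0.178 ] [0.0405 0.0239] 0.52 [0.5018 0.177  0.0572]
side 0.094 0.112 1 [0.499  0.1829] [0. 0.] 0.0 [0.499  0.1829 0.0946]
 red 0 
 bottle 279 [0.49178259 0.34141217 0.02021801] [0.53675156 0.38322217 0.09551955]
  cap top 52 [0.51384549 0.36678223 0.08988489] [0.51337862 0.36381467 0.09106781]
  circ [0.51484048 0.36590363] 0.020512562252167004
```

Run:
```python
from h import *
for n in('top','side'):
    d=load(n,'0'); w=world(d); im=d['frame'].astype(int); z=w[...,2]
    x,y=w[...,0],w[...,1]
    nb=(y<.14)&(y>-.19)&(x>.40)&(x<.68)
    for lo,hi in((.08,.09),(.027,.034),(.022,.14),(.118,.135),(.094,.112)):
        mm=(nb&(z>lo)&(z<hi)).astype(np.uint8)
        k,l,s,c=cv2.connectedComponentsWithStats(mm)
        o=np.argsort(-s[1:,4])[:2]+1
        for i in o:
            q=w[l==i]; r=boxfit(q[:,:2]); print(n,lo,hi,s[i,4],np.round(r[0],4),np.round(r[1],4),round(r[2],2),q.mean(0).round(4))
    red=nb&(im[...,0]>im[...,1]+30)&(im[...,0]>im[...,2]+30)&(z>.07); print(' red',red.sum(),w[red].mean(0) if red.any() else '')
```

```text
top 0.08 0.09 732 [ 0.5575 -0.1539] [0.1096 0.1035] 16.05 [ 0.5585 -0.1391  0.0849]
top 0.08 0.09 121 [ 0.517  -0.0181] [0.0532 0.0481] 18.45 [ 0.5161 -0.0142  0.0835]
top 0.027 0.034 1419 [ 0.5346 -0.0761] [0.1293 0.2005] 16.43 [ 0.5239 -0.0475  0.0303]
top 0.027 0.034 38 [ 0.6198 -0.1477] [0.0069 0.0616] 16.37 [ 0.6193 -0.1475  0.0301]
top 0.022 0.14 3288 [ 0.5399 -0.093 ] [0.13   0.2359] 16.42 [ 0.5391 -0.0858  0.0562]
top 0.022 0.14 51 [0.6533 0.1274] [0.0143 0.0537] 76.15 [0.6528 0.1268 0.0316]
top 0.118 0.135 72 [ 0.5595 -0.16  ] [0.0253 0.0238] 46.18 [ 0.5594 -0.1596  0.1256]
top 0.094 0.112 357 [ 0.5598 -0.1573] [0.0677 0.0624] 1.28 [ 0.5592 -0.1583  0.1017]
 red 3 [ 0.5343748  -0.1577277   0.10116703]
side 0.08 0.09 408 [ 0.5527 -0.1441] [0.1096 0.0839] 17.41 [ 0.5248 -0.1414  0.0868]
side 0.08 0.09 133 [ 0.5162 -0.0174] [0.0556 0.0506] 16.06 [ 0.5167 -0.0162  0.085 ]
side 0.027 0.034 815 [ 0.5332 -0.0765] [0.131 0.203] 16.26 [ 0.4974 -0.0642  0.032 ]
side 0.027 0.034 14 [0.6451 0.1298] [0.0054 0.0294] 64.36 [0.6437 0.13   0.0301]
side 0.022 0.14 2860 [ 0.5348 -0.0917] [0.1331 0.2309] 14.29 [ 0.5169 -0.1002  0.0631]
side 0.022 0.14 50 [0.6523 0.1265] [0.0136 0.0531] 73.96 [0.6514 0.1272 0.032 ]
side 0.118 0.135 86 [ 0.5579 -0.1591] [0.025  0.0253] 66.06 [ 0.5563 -0.1614  0.1262]
side 0.094 0.112 324 [ 0.5562 -0.1604] [0.0649 0.0668] 36.08 [ 0.5502 -0.165   0.1034]
side 0.094 0.112 1 [ 0.5676 -0.19  ] [0. 0.] 0.0 [ 0.5676 -0.19    0.0995]
 red 12 [ 0.53504748 -0.15644885  0.10467567]
```

step_arm([
  [0,0,0,0,0,8.15,-1],
  [0,0,0,0,0,8.15,-1],
  [0,0,0,0,0,8.15,-1],
  [0,0,0,0,0,8.15,-1],
  [0,0,0,0,0,8.15,-1],
  [0,0,0,0,0,8.15,-1],
  [24.4,-20.3,3,0,0,0,-1],
  [24.4,-20.3,3,0,0,0,-1],
  [24.4,-20.3,3,0,0,0,-1],
  [24.4,-20.3,3,0,0,0,-1],
  [24.4,-20.3,3,0,0,0,-1],
  [24.4,-20.3,3,0,0,0,-1],
  [24.4,-20.3,3,0,0,0,-1],
  [24.4,-20.3,3,0,0,0,-1],
  [24.4,-20.3,3,0,0,0,-1],
  [24.4,-20.3,3,0,0,0,-1],
  [0,0,0,0,0,0,-1],
  [0,0,0,0,0,0,-1],
])

```text
time: 1.95
ee_pos: [0.5149, 0.3674, 0.2005]
tool_rot: [[0.28, -0.96, -0.001], [-0.96, -0.28, -0.001], [0.001, 0.001, -1.0]]
contact_force: [0.0, -0.5, 0.1]
grip_width: 0.999
```

```bash
cat >> h.py <<'E'
def circ(q):
    A=np.c_[2*q[:,:2],np.ones(len(q))]; s=np.linalg.lstsq(A,(q[:,:2]**2).sum(1),rcond=None)[0]; return s[:2],np.sqrt(s[2]+s[0]**2+s[1]**2)
def st():
    s=readout.observe(); R=s['tool_rot']
    print('t',round(s['time'],2),'p',s['ee_pos'].round(4),'hx',round(float(np.degrees(np.arctan2(R[1,0],R[0,0]))),2),'z',R[:,2].round(4),'F',s['contact_force'].round(2),'M',s['wrist_torque'].round(3),'g',round(float(s['grip_width']),3),'j6',s['joint_positions'][5].round(1)); return s
E
python3 - <<'E'
from h import *
st(); d=grab('wrist','1'); w=world(d); z=w[...,2]
m=(abs(w[...,0]-.5145)<.05)&(abs(w[...,1]-.3675)<.05)&(z>.015)
q=w[m]; print(len(q),np.nanmax(q[:,2]))
c=q[(q[:,2]>.086)&(q[:,2]<.096)]; print('captop',len(c),(c.min(0)+c.max(0))/2, cv2.minEnclosingCircle(c[:,:2].astype(np.float32)))
E
```

```text
t 1.95 p [0.5149 0.3674 0.2005] hx -73.73 z [-9.e-04 -9.e-04 -1.e+00] F [ 0.03 -0.46  0.13] M [-0.039  0.045  0.001] g 0.999 j6 -37.3
27584 0.29661817494354675
captop 1030 [0.51288749 0.36603425 0.08898713] ((0.5127596259117126, 0.3662506341934204), 0.01493080984801054)
```

View pics/wrist_1.png

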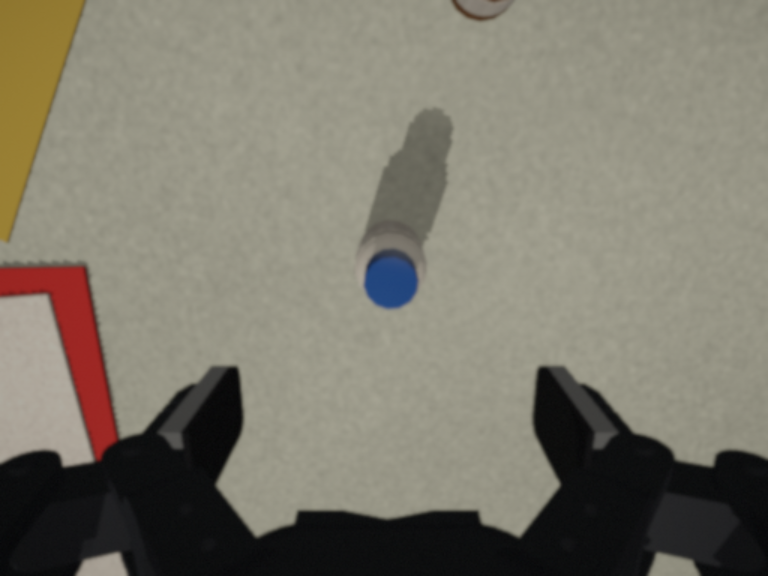

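step_arm([
  [0.3,1.5,25,0,0,0,-1],
  [0,0,35,0,0,0,-1],
  [0,0,35,0,0,0,-1],
  [0,0,30,0,0,0,-1],
  [0,0,13,0,0,0,-1],
  [0,0,0,0,0,0,-1],
  [0,0,0,0,0,0,1],
  [0,0,0,0,0,0,1],
  [0,0,0,0,0,0,1],
  [0,0,0,0,0,0,1],
  [0,0,0,0,0,0,1],
  [0,0,0,0,0,0,1],
  [0,0,0,0,0,0,1],
], force=40)

```text
time: 3.3
ee_pos: [0.5137, 0.3676, 0.0646]
tool_rot: [[0.282, -0.959, 0.001], [-0.959, -0.282, 0.001], [-0.001, -0.002, -1.0]]
contact_force: [-1.4, -0.6, 6.0]
grip_width: 0.336
```

```bash
python3 -c "
from h import *
st()"
```

```text
t 3.3 p [0.5137 0.3676 0.0646] hx -73.63 z [ 0.0015  0.001  -1.    ] F [-1.37 -0.61  6.01] M [-0.019  0.505  0.033] g 0.336 j6 -37.4
```

step_arm([
  [0,0,-10,0,0,0,1],
  [0,0,-30,0,0,0,1],
  [0,0,-40,0,0,0,1],
  [0,0,-45,0,0,0,1],
  [20,7,-40,0,0,0,1],
  [30,10.5,-20,0,0,0,1],
  [30,10.5,0,0,0,0,1],
  [30,10.5,0,0,0,0,1],
  [30,10.5,0,0,0,0,1],
  [30,10.5,0,0,0,0,1],
  [30,10.5,0,0,0,0,1],
  [30,10.5,0,0,0,0,1],
  [30,10.5,0,0,0,0,1],
  [25,9,0,0,0,0,1],
  [15,5.5,0,0,0,0,1],
  [0,0,0,0,0,0,1],
  [0,0,0,0,0,0,1],
])

```text
time: 5.0
ee_pos: [0.4965, 0.0499, 0.2482]
tool_rot: [[0.281, -0.96, -0.0], [-0.96, -0.281, 0.0], [-0.0, 0.0, -1.0]]
contact_force: [-0.3, 0.4, -2.0]
grip_width: 0.341
```

Run:
```python
from h import *
st(); d=grab('wrist','2'); w=world(d); z=w[...,2]; im=d['frame'].astype(int)
x,y=w[...,0],w[...,1]
nb=(y<.05)&(y>-.26)&(x>.40)&(x<.68)
for lo,hi in((.08,.09),(.027,.034),(.022,.14),(.121,.135),(.097,.107)):
    mm=(nb&(z>lo)&(z<hi)).astype(np.uint8)
    k,l,s,c=cv2.connectedComponentsWithStats(mm)
    for i in np.argsort(-s[1:,4])[:2]+1:
        q=w[l==i]; r=boxfit(q[:,:2]); print(lo,hi,s[i,4],np.round(r[0],4),np.round(r[1],4),round(r[2],2),q.mean(0).round(4),np.round(cv2.minEnclosingCircle(q[:,:2].astype(np.float32))[0],4))
red=nb&(im[...,0]>im[...,1]+40)&(im[...,0]>im[...,2]+40)&(z>.09); print(red.sum(),w[red].mean(0))
```

```text
t 5.0 p [0.4965 0.0499 0.2482] hx -73.67 z [-3.e-04  2.e-04 -1.e+00] F [-0.29  0.45 -2.02] M [ 0.036  0.023 -0.054] g 0.341 j6 -12.6
0.08 0.09 951 [ 0.5122 -0.0085] [0.0295 0.025 ] 16.36 [ 0.5122 -0.0086  0.0831] [ 0.5121 -0.0085]
0.08 0.09 209 [ 0.5364 -0.0276] [0.006  0.0257] 60.93 [ 0.5363 -0.0275  0.0839] [ 0.5363 -0.0278]
0.027 0.034 14181 [ 0.5233 -0.0451] [0.1297 0.1336] 16.73 [ 0.5241 -0.0476  0.0304] [ 0.5242 -0.0461]
0.022 0.14 16661 [ 0.5232 -0.0449] [0.1315 0.133 ] 16.31 [ 0.524  -0.0473  0.0368] [ 0.5242 -0.0461]
0 [nan nan nan]<stdin>:10: RuntimeWarning: Mean of empty slice.
  ret = um.true_divide(
```

View pics/wrist_2.png

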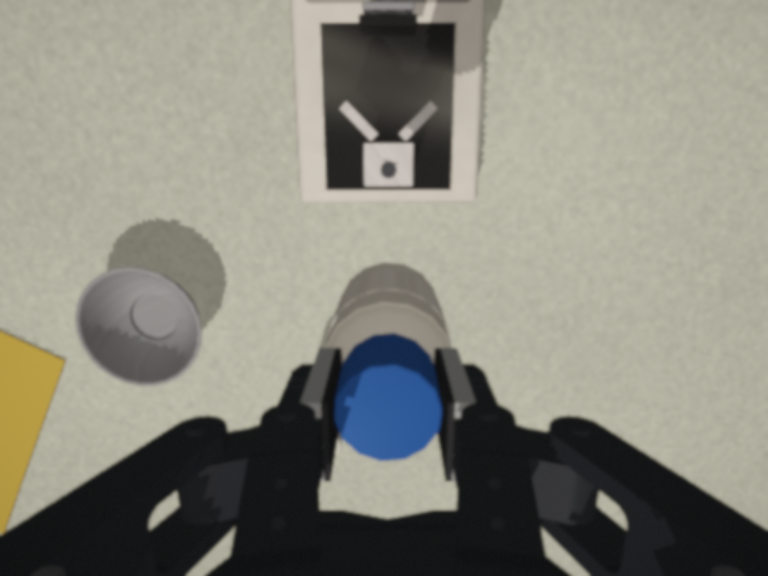

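Run:
```python
from h import *
s=st(); d=load('wrist','2'); w=world(d); z=w[...,2]; im=d['frame'].astype(int)
x,y=w[...,0],w[...,1]
b=(im[...,2]>im[...,0]+40)&(im[...,2]>im[...,1]+25)
q=w[b]; print(b.sum(),np.percentile(q[:,2],[5,50,95]))
zt=np.percentile(q[:,2],90); t=q[(q[:,2]>zt-.005)]; print('cap',cv2.minEnclosingCircle(t[:,:2].astype(np.float32)),zt, (np.percentile(t,1,0)+np.percentile(t,99,0))/2)
# express in tool frame axes
R=s['tool_rot']
for n,mm in (('deckplane',(abs(z-.03)<.004)&(x>.4)&(y<.05)),('jawtop',(abs(z-.084)<.004)&(y<.03)&(y>-.1)),('hi',(z>.068)&(z<.08)&(y<-.05)&(y>-.2)),('tower',(z>.08)&(y<-.08))):
    q=w[mm]; 
    if len(q)<5: print(n,len(q)); continue
    p=(q-s['ee_pos'])@R; print(n,len(q),'tool x',np.percentile(p[:,0],[0,1,50,99,100]).round(4),'tool y',np.percentile(p[:,1],[0,1,50,99,100]).round(4),'z',np.median(q[:,2]).round(4))
# edge lines in deckplane mask
mm=((abs(z-.03)<.004)&(x>.4)&(y<.05)); q=(w[mm]-s['ee_pos'])@R
for lo in np.arange(.03,.17,.02):
    r=q[(q[:,0]>lo)&(q[:,0]<lo+.02)]
    if len(r): print(round(lo,3),r[:,1].min().round(4),r[:,1].max().round(4))
```

```text
t 5.05 p [0.4965 0.0502 0.2481] hx -73.63 z [-5.e-04  1.e-04 -1.e+00] F [-0.4  -0.15 -1.45] M [0.019 0.008 0.011] g 0.338 j6 -12.6
4718 [nan nan nan]Traceback (most recent call last):
  File "<stdin>", line 6, in <module>
    return _quantile_unchecked(
        a, q, axis, out, overwrite_input, method, keepdims, weights)
    return _ureduce(a,
                    func=_quantile_ureduce_func,
    ...<5 lines>...
                    overwrite_input=overwrite_input,
                    method=method)
    r = func(a, **kwargs)
    result = _quantile(arr,
                       quantiles=q,
    ...<2 lines>...
                       out=out,
                       weights=wgt)
    slices_having_nans = np.isnan(arr[-1, ...])
                                  ~~~^^^^^^^^^
IndexError: index -1 is out of bounds for axis 0 with size 0
```

```bash
cat >> h.py <<'E'
def rayplane(d,uv,zp):
    H=d['depth'].shape[0]; f=H/2/np.tan(np.radians(d['fov_y']/2))
    K=np.array([[f,0,d['cx']],[0,f,d['cy']],[0,0,1.]])
    p=cv2.undistortPoints(np.asarray(uv,float).reshape(-1,1,2),K,np.array([float(d['k1']),0,0,0])).reshape(-1,2)
    r=np.c_[p,np.ones(len(p))]@d['R']; c=-d['R'].T@d['t']
    return c+r*((zp-c[2])/r[:,2])[:,None]
E
python3 - <<'E'
from h import *
s=readout.observe(); d=load('wrist','2'); w=world(d); z=w[...,2]; im=d['frame'].astype(int); R=s['tool_rot']; P=s['ee_pos']
b=(im[...,2]>im[...,0]+40)&(im[...,2]>im[...,1]+25)
br=b&(im[...,2]>115)
for m in (b,br):
    v,u=np.nonzero(m); q=rayplane(d,np.c_[u,v],.2735); (c,r)=cv2.minEnclosingCircle(q[:,:2].astype(np.float32)); 
    p=(q-P)@R; print('cap',c,r,'tool x rng',p[:,0].min(),p[:,0].max(),'y',p[:,1].min(),p[:,1].max())
x,y=w[...,0],w[...,1]
for n,mm in (('deckplane',(abs(z-.03)<.004)&(x>.4)&(y<.05)),('jawtop',(abs(z-.084)<.004)&(y<.03)&(y>-.1)),('hi',(z>.06)&(z<.08)&(y<-.05)&(y>-.2)),('tower',(z>.08)&(y<-.08))):
    q=w[mm]
    if len(q)<5: print(n,len(q)); continue
    p=(q-P)@R; print(n,len(q),'tool x',np.percentile(p[:,0],[0,1,50,99,100]).round(4),'tool y',np.percentile(p[:,1],[0,1,50,99,100]).round(4),'z',np.median(q[:,2]).round(4))
mm=((abs(z-.03)<.004)&(x>.4)&(y<.05)); q=(w[mm]-P)@R
for lo in np.arange(.03,.17,.02):
    r=q[(q[:,0]>lo)&(q[:,0]<lo+.02)]
    if len(r): print(round(lo,3),r[:,1].min().round(4),r[:,1].max().round(4))
E
```

```text
cap (0.49788570404052734, 0.04452282562851906) 0.018420692533254623 tool x rng -0.012316002005325717 0.02401945938458123 y -0.013745255981469943 0.014922417739374754
cap (0.49651917815208435, 0.04841778054833412) 0.014512524008750916 tool x rng -0.012316002005325717 0.016103299707019295 y -0.012246231134484241 0.014490914312017501
deckplane 14269 tool x [0.0324 0.0338 0.1048 0.1628 0.1654] tool y [-0.0642 -0.0622  0.0006  0.0642  0.0664] z 0.0304
jawtop 1367 tool x [0.0483 0.0484 0.0663 0.0954 0.0971] tool y [-0.0269 -0.0242  0.0014  0.0272  0.0297] z 0.0833
hi 757 tool x [0.139  0.1392 0.1438 0.1548 0.1559] tool y [-0.016  -0.0152  0.0014  0.0179  0.0181] z 0.0751
tower 0
0.03 -0.063 0.0663
0.05 -0.0634 0.0664
0.07 -0.0637 0.0656
0.09 -0.0638 0.0654
0.11 -0.0639 0.0656
0.13 -0.064 0.0657
0.15 -0.0642 0.0657
```

step_arm([
  [25,0.5,0,0,0,0,1],
  [30,0,0,0,0,0,1],
  [30,0,0,0,0,0,1],
  [20,0,15,0,0,0,1],
  [5.7,0,30,0,0,0,1],
  [0,0,35,0,0,0,1],
  [0,0,30,0,0,0,1],
  [0,0,15,0,0,0,1],
  [0,0,8,0,0,0,1],
  [0,0,0,0,0,0,1],
  [0,0,0,0,0,0,1],
])

```text
time: 6.15
ee_pos: [0.5281, -0.0564, 0.117]
tool_rot: [[0.282, -0.959, 0.002], [-0.959, -0.282, -0.0], [0.001, -0.002, -1.0]]
contact_force: [-0.2, -0.1, -1.4]
grip_width: 0.335
```

Run:
```python
from h import *
st(); grab('wrist','3'); grab('side','3')
d=load('side','3'); cv2.imwrite('pics/s3.png',cv2.resize(d['frame'][130:270,140:320,::-1],None,fx=4,fy=4,interpolation=2))
```

```text
t 6.15 p [ 0.5281 -0.0564  0.117 ] hx -73.61 z [ 2.2e-03 -2.0e-04 -1.0e+00] F [-0.16 -0.12 -1.43] M [ 0.014 -0.043 -0.021] g 0.335 j6 0.7
```

View pics/s3.png

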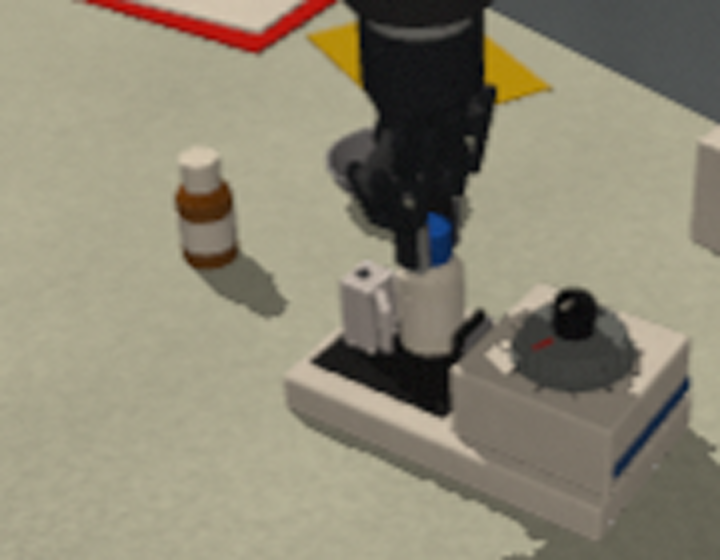

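View pics/wrist_3.png

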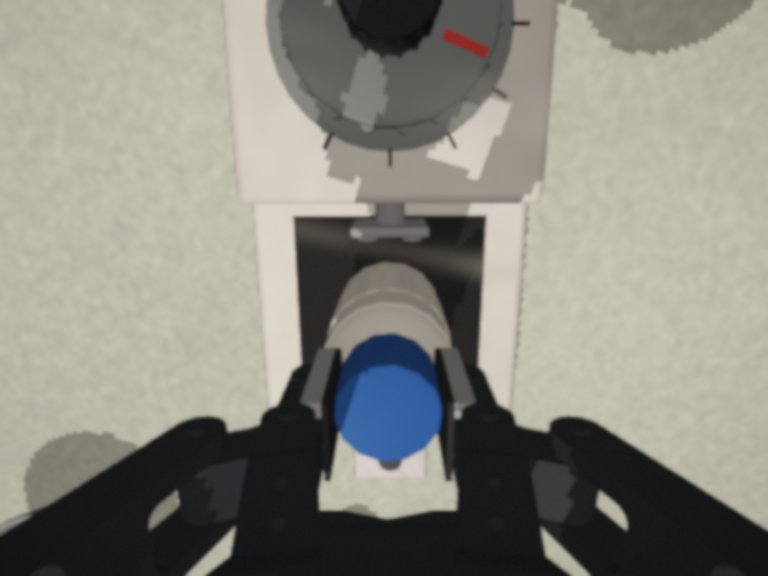

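The wrist view shows the bottle centred at column 390 over the deck, between the pad at (390,228) and the jaw. The red pointer is at (466,44). I'm lowering it.

step_arm([
  [0,0,10,0,0,0,1],
  [0,0,8,0,0,0,1],
  [0,0,3,0,0,0,1],
  [0,0,1,0,0,0,1],
  [0,0,0,0,0,0,1],
])

```text
time: 6.75
ee_pos: [0.5271, -0.057, 0.0947]
tool_rot: [[0.282, -0.959, 0.0], [-0.959, -0.282, -0.001], [0.001, -0.0, -1.0]]
contact_force: [-5.2, 0.4, 7.3]
grip_width: 0.337
```

```bash
python3 -c "
from h import *
st()"
```

```text
t 6.75 p [ 0.5271 -0.057   0.0947] hx -73.63 z [ 4.e-04 -9.e-04 -1.e+00] F [-5.22  0.42  7.33] M [0.367 1.687 0.007] g 0.337 j6 0.7
```

Run:
```python
from h import *
st(); grab('wrist','4'); grab('side','4')
d=load('side','4'); cv2.imwrite('pics/s4.png',cv2.resize(d['frame'][130:270,140:320,::-1],None,fx=4,fy=4,interpolation=2))
```

```text
t 6.75 p [ 0.5271 -0.057   0.0947] hx -73.63 z [ 4.e-04 -9.e-04 -1.e+00] F [-5.22  0.42  7.33] M [0.367 1.687 0.007] g 0.337 j6 0.7
```

View pics/s4.png

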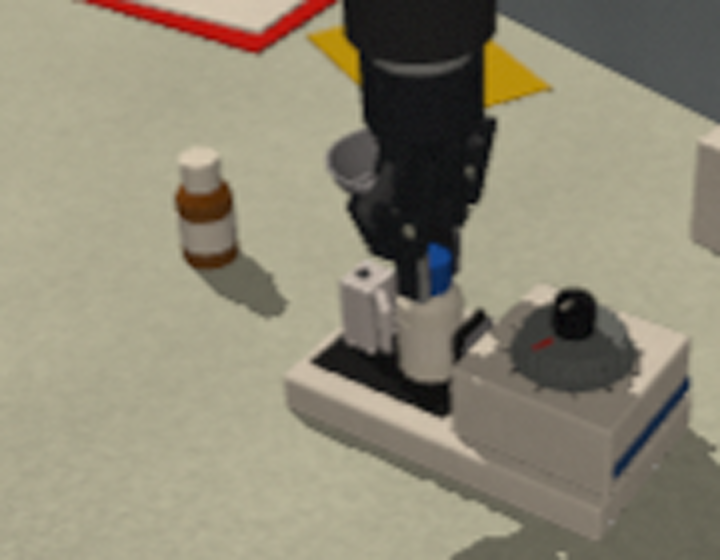

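View pics/wrist_4.png

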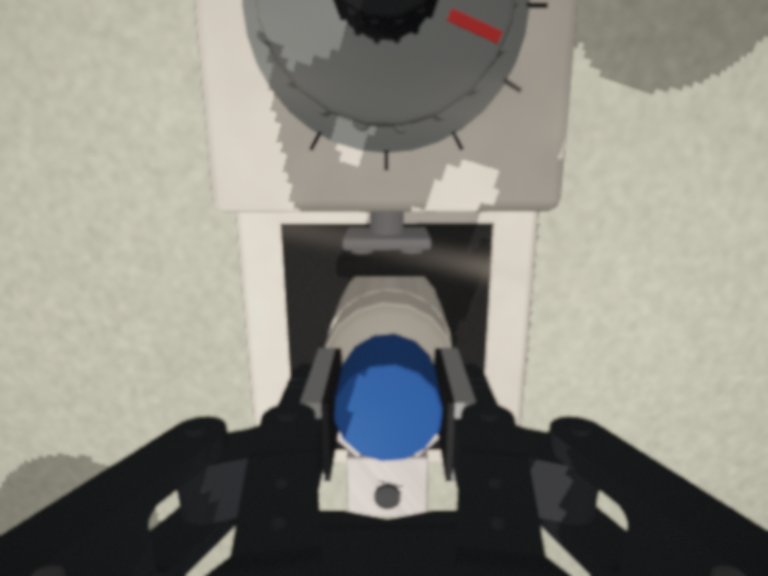

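The bottle is on the deck, clear of the pad and the jaw. I'm releasing it and lifting away.

step_arm([
  [0,0,-0.8,0,0,0,1],
  [0,0,0,0,0,0,0.2],
  [0,0,0,0,0,0,-0.2],
  [0,0,0,0,0,0,-0.5],
  [0,0,0,0,0,0,-1],
  [0,0,0,0,0,0,-1],
  [0,0,0,0,0,0,-1],
  [0,0,-20,0,0,0,-1],
  [0,0,-35,0,0,0,-1],
  [0,0,-40,0,0,0,-1],
  [-20,0,-30,0,0,0,-1],
  [-20,0,0,0,0,0,-1],
  [0,0,0,0,0,0,-1],
  [0,0,0,0,0,0,-1],
])

```text
time: 8.25
ee_pos: [0.5158, -0.0181, 0.2188]
tool_rot: [[0.283, -0.959, -0.0], [-0.959, -0.283, -0.0], [-0.0, 0.0, -1.0]]
contact_force: [0.9, 0.2, -0.0]
grip_width: 1.0
```

Run:
```python
from h import *
s=st(); d=grab('wrist','5'); w=world(d); z=w[...,2]; im=d['frame'].astype(int); R=s['tool_rot']; P=s['ee_pos']
x,y=w[...,0],w[...,1]
def rep(n,m):
    q=w[m]; 
    if len(q)<5: print(n,len(q)); return
    c,r=cv2.minEnclosingCircle(q[:,:2].astype(np.float32)); p=(q-P)@R
    print(n,len(q),np.round(c,4),round(r,4),'med z',np.median(q[:,2]).round(4),'tool',((np.percentile(p,1,0)+np.percentile(p,99,0))/2).round(4))
b=(im[...,2]>im[...,0]+40)&(im[...,2]>im[...,1]+25)&(z>.1)
rep('cap',b&(z>.116)); 
k=(abs(x-.558)<.03)&(abs(y+.16)<.03)
rep('knobtop',k&(z>.122)&(z<.131))
rep('ring',(abs(x-.558)<.05)&(abs(y+.16)<.05)&(z>.098)&(z<.106))
red=(im[...,0]>im[...,1]+35)&(im[...,0]>im[...,2]+35)&(z>.09); rep('red',red); print(w[red].mean(0) if red.any() else '')
```

```text
t 8.25 p [ 0.5158 -0.0181  0.2188] hx -73.58 z [-3.e-04 -1.e-04 -1.e+00] F [ 0.91  0.19 -0.04] M [-0.035  0.009  0.061] g 1.0 j6 -4.0
cap 1177 [ 0.5266 -0.0588] 0.0145 med z 0.1199 tool [0.0422 0.0011 0.0989]
knobtop 0
ring 2223 [ 0.5549 -0.1501] 0.0324 med z 0.1018 tool [0.127  0.0005 0.1176]
red 15 [ 0.529  -0.1578] 0.0022 med z 0.1024 tool [0.1373 0.0269 0.1163]
[ 0.52868162 -0.15733751  0.10231135]
```

View pics/wrist_5.png

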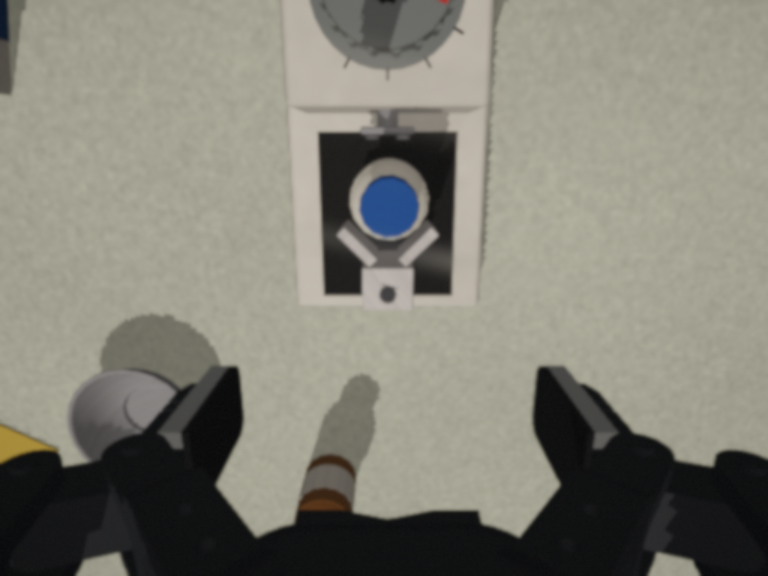

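step_arm([
  [25,0,0,0,0,0,-1],
  [35,0,0,0,0,0,-1],
  [25,0,0,0,0,0,-1],
  [0,0,0,0,0,0,-1],
  [0,0,0,0,0,0,-1],
])

```text
time: 8.8
ee_pos: [0.5397, -0.1008, 0.2181]
tool_rot: [[0.28, -0.96, -0.002], [-0.96, -0.28, -0.0], [-0.0, 0.002, -1.0]]
contact_force: [-0.3, -0.0, 0.3]
grip_width: 1.001
```

Run:
```python
from h import *
s=st(); d=grab('wrist','6'); w=world(d); z=w[...,2]; im=d['frame'].astype(int); R=s['tool_rot']; P=s['ee_pos']
x,y=w[...,0],w[...,1]
def rep(n,m):
    q=w[m]; 
    if len(q)<5: print(n,len(q)); return
    c,r=cv2.minEnclosingCircle(q[:,:2].astype(np.float32)); p=(q-P)@R
    print(n,len(q),np.round(c,4),round(r,4),'med z',np.median(q[:,2]).round(4),'tool',((np.percentile(p,1,0)+np.percentile(p,99,0))/2).round(4))
k=(abs(x-.558)<.03)&(abs(y+.16)<.03)
rep('knobtop',k&(z>.123)&(z<.131))
rep('ring',(abs(x-.558)<.045)&(abs(y+.16)<.045)&(z>.099)&(z<.106))
red=(im[...,0]>im[...,1]+35)&(im[...,0]>im[...,2]+35)&(z>.09); rep('red',red); print(w[red].mean(0) if red.any() else '')
```

```text
t 8.8 p [ 0.5397 -0.1008  0.2181] hx -73.76 z [-1.8e-03 -4.0e-04 -1.0e+00] F [-0.33 -0.04  0.25] M [0.047 0.034 0.044] g 1.001 j6 5.8
knobtop 1128 [ 0.5577 -0.1611] 0.0138 med z 0.1258 tool [ 0.0633 -0.0006  0.0926]
ring 4894 [ 0.5576 -0.1612] 0.0349 med z 0.1018 tool [ 0.0634 -0.0004  0.1166]
red 99 [ 0.5337 -0.1586] 0.0074 med z 0.1026 tool [0.0539 0.0217 0.1154]
[ 0.53375663 -0.15857997  0.1025795 ]
```

View pics/wrist_6.png

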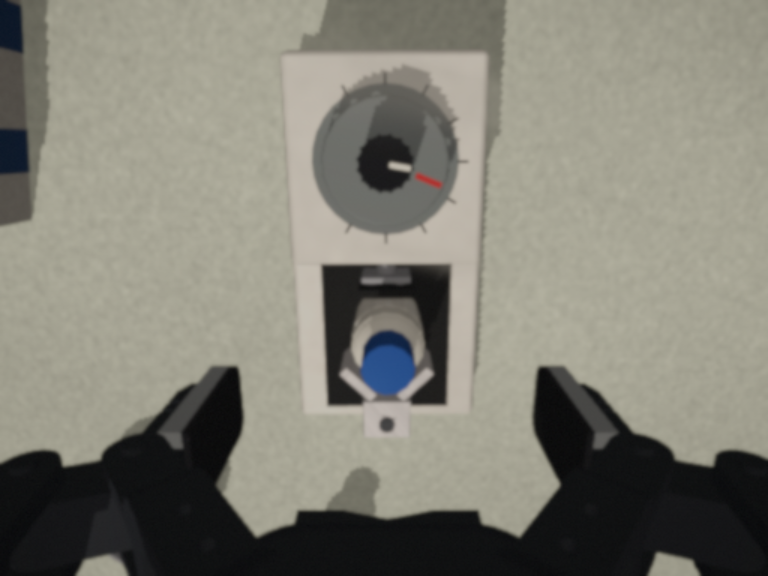

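Wrist view: knob centre at (385,164), red pointer at (429,181), white line at (400,167). The bottle is standing in the mouth. I'm moving over the knob.

step_arm([
  [20,-0.8,0,0,0,0,-1],
  [25,0,0,0,0,0,-1],
  [17.7,0,10,0,0,0,-1],
  [0,0,30,0,0,0,-1],
  [0,0,30,0,0,0,-1],
  [0,0,20,0,0,0,-1],
  [0,0,8,0,0,0,-1],
  [0,0,0,0,0,0,-1],
  [0,0,0,0,0,0,-1],
])

```text
time: 9.75
ee_pos: [0.5589, -0.1596, 0.1226]
tool_rot: [[0.282, -0.959, 0.002], [-0.959, -0.282, -0.001], [0.001, -0.002, -1.0]]
contact_force: [0.2, 0.1, 1.1]
grip_width: 0.997
```

Run:
```python
from h import *
s=st(); d=grab('wrist','7')
```

```text
t 9.75 p [ 0.5589 -0.1596  0.1226] hx -73.6 z [ 1.8e-03 -7.0e-04 -1.0e+00] F [0.24 0.09 1.09] M [ 0.034 -0.027 -0.017] g 0.997 j6 12.5
```

View pics/wrist_7.png

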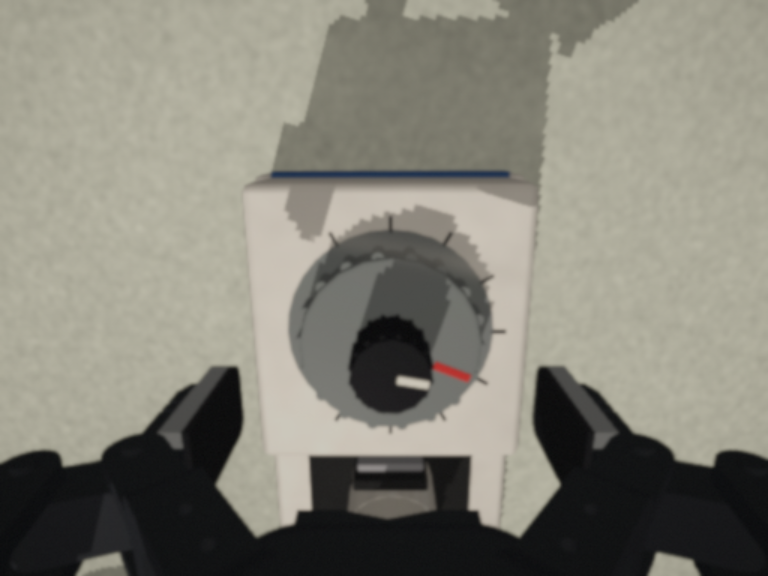

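Run:
```python
from h import *
s=readout.observe(); d=load('wrist','7'); w=world(d); z=w[...,2]; im=d['frame'].astype(int); R=s['tool_rot']; P=s['ee_pos']
k=(abs(w[...,0]-.558)<.025)&(abs(w[...,1]+.16)<.025)
q=w[k&(z>.1235)&(z<.13)]; print(len(q),cv2.minEnclosingCircle(q[:,:2].astype(np.float32)))
p=(q-P)@R; print(np.percentile(p,[0,1,99,100],axis=0).round(4))
r=w[(z>.099)&(z<.106)]; r=(r-P)@R; r=r[np.hypot(r[:,0],r[:,1])<.05]; print('ring',np.percentile(r,[0,.5,99.5,100],axis=0).round(4))
```

```text
2230 ((0.5577256083488464, -0.16123050451278687), 0.01378699578344822)
[[-0.0117 -0.0118 -0.0052]
 [-0.0107 -0.0104 -0.0043]
 [ 0.0137  0.0139 -0.0008]
 [ 0.0145  0.0152 -0.0005]]
ring [[-0.033  -0.0327  0.017 ]
 [-0.0307 -0.0302  0.0184]
 [ 0.0337  0.0338  0.0237]
 [ 0.0353  0.0365  0.024 ]]
```

step_arm([
  [0.5,0.4,5,0,0,0,-1],
  [0,0,6,0,0,0,-1],
  [0,0,4,0,0,0,-1],
  [0,0,0,0,0,0,-1],
  [0,0,0,0,0,0,0],
  [0,0,0,0,0,0,0.1],
  [0,0,0,0,0,0,0.2],
  [0,0,0,0,0,0,0.3],
], force=40)

```text
time: 10.6
ee_pos: [0.5581, -0.1604, 0.1063]
tool_rot: [[0.282, -0.96, 0.0], [-0.96, -0.282, -0.0], [0.0, -0.0, -1.0]]
contact_force: [0.5, 0.3, -0.2]
grip_width: 0.352
```

Run:
```python
from h import *
s=st(); d=grab('wrist','8')
```

```text
t 10.6 p [ 0.5581 -0.1604  0.1063] hx -73.64 z [ 3.e-04 -1.e-04 -1.e+00] F [ 0.47  0.32 -0.19] M [-0.023  0.078 -0.01 ] g 0.352 j6 12.6
```

View pics/wrist_8.png

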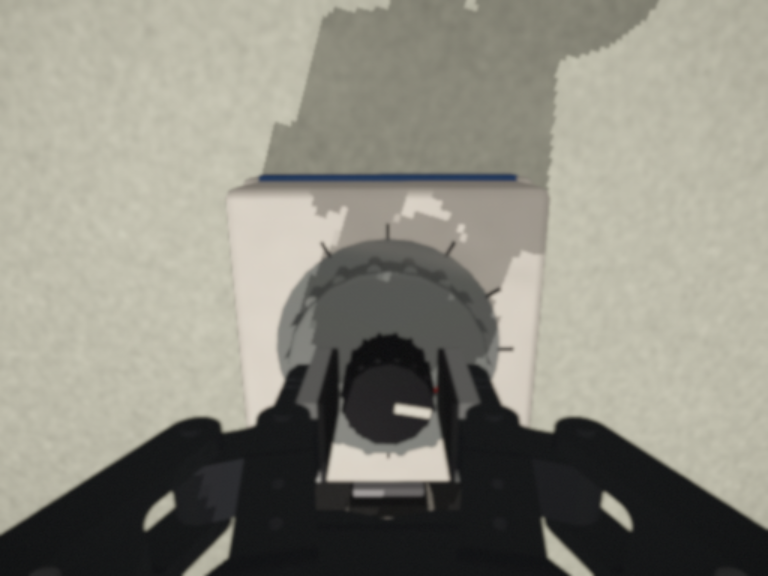

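step_arm([
  [0,0,0,0,0,0,1],
  [0,0,0,0,0,0,1],
  [0,0,0,0,0,0,1],
  [0,0,0,0,0,0,1],
], force=70)

```text
time: 11.05
ee_pos: [0.5582, -0.1604, 0.1066]
tool_rot: [[0.282, -0.959, 0.001], [-0.959, -0.282, -0.0], [0.0, -0.0, -1.0]]
contact_force: [-0.2, 0.8, 3.6]
grip_width: 0.273
```

Run:
```python
from h import *
s=st()
```

```text
t 11.05 p [ 0.5582 -0.1604  0.1066] hx -73.64 z [ 6.e-04 -2.e-04 -1.e+00] F [-0.22  0.78  3.62] M [0.4   0.345 0.018] g 0.273 j6 12.6
```

step_arm([
  [0,0,0,0,0,4,1],
  [0,0,0,0,0,4,1],
])

```text
time: 11.25
ee_pos: [0.5582, -0.1604, 0.1066]
tool_rot: [[0.143, -0.99, 0.001], [-0.99, -0.143, -0.0], [0.0, -0.0, -1.0]]
contact_force: [-1.2, 0.7, 4.2]
grip_width: 0.278
```

Run:
```python
from h import *
s=st()
```

```text
t 11.25 p [ 0.5582 -0.1604  0.1066] hx -81.77 z [ 5.e-04 -3.e-04 -1.e+00] F [-1.21  0.69  4.2 ] M [0.355 0.362 0.127] g 0.278 j6 4.5
```

step_arm([
  [0,0,0,0,0,4,1],
  [0,0,0,0,0,4,1],
])

```text
time: 11.45
ee_pos: [0.5582, -0.1604, 0.1066]
tool_rot: [[0.004, -1.0, 0.001], [-1.0, -0.004, -0.0], [0.0, -0.001, -1.0]]
contact_force: [-1.0, 0.3, 3.3]
grip_width: 0.279
```

Run:
```python
from h import *
s=st(); grab('wrist','9')
```

```text
t 11.45 p [ 0.5582 -0.1604  0.1066] hx -89.78 z [ 6.e-04 -3.e-04 -1.e+00] F [-0.98  0.35  3.3 ] M [0.33  0.345 0.161] g 0.279 j6 -3.5
```

step_arm([
  [0,0,0,0,0,4,1],
  [0,0,0,0,0,4,1],
])

```text
time: 11.7
ee_pos: [0.5582, -0.1604, 0.1065]
tool_rot: [[-0.134, -0.991, 0.0], [-0.991, 0.134, -0.0], [0.0, -0.0, -1.0]]
contact_force: [-1.6, 1.0, 3.7]
grip_width: 0.281
```

Run:
```python
from h import *
s=st(); grab('wrist','10')
```

```text
t 11.7 p [ 0.5582 -0.1604  0.1065] hx -97.7 z [ 4.e-04 -3.e-04 -1.e+00] F [-1.56  1.    3.73] M [0.378 0.403 0.16 ] g 0.281 j6 -11.5
```

View pics/wrist_10.png

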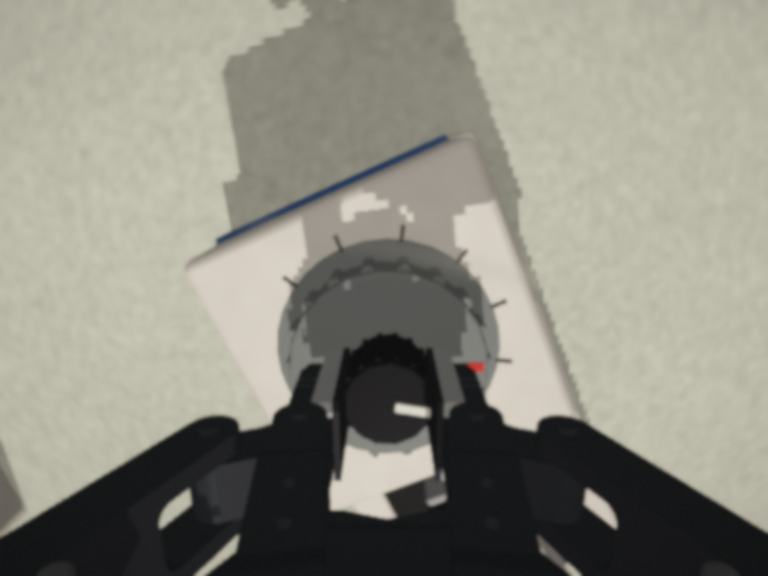

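step_arm([
  [0,0,0,0,0,2,1],
  [0,0,0,0,0,2,1],
])

```text
time: 11.95
ee_pos: [0.5582, -0.1604, 0.1066]
tool_rot: [[-0.2, -0.98, 0.001], [-0.98, 0.2, -0.0], [0.0, -0.001, -1.0]]
contact_force: [-1.9, 1.8, 3.9]
grip_width: 0.274
```

Run:
```python
from h import *
s=st()
```

```text
t 11.95 p [ 0.5582 -0.1604  0.1066] hx -101.55 z [ 6.e-04 -3.e-04 -1.e+00] F [-1.89  1.8   3.89] M [0.353 0.403 0.194] g 0.274 j6 -15.3
```

step_arm([
  [0,0,0,0,0,2,1],
  [0,0,0,0,0,2,1],
])

```text
time: 12.15
ee_pos: [0.5582, -0.1604, 0.1066]
tool_rot: [[-0.268, -0.963, 0.0], [-0.963, 0.268, -0.0], [0.0, -0.001, -1.0]]
contact_force: [-1.6, 1.6, 3.8]
grip_width: 0.275
```

Run:
```python
from h import *
s=st()
```

```text
t 12.15 p [ 0.5582 -0.1604  0.1066] hx -105.55 z [ 5.e-04 -2.e-04 -1.e+00] F [-1.65  1.65  3.75] M [0.412 0.427 0.162] g 0.275 j6 -19.3
```

step_arm([
  [0,0,0,0,0,2,1],
  [0,0,0,0,0,2,1],
])

```text
time: 12.35
ee_pos: [0.5582, -0.1604, 0.1066]
tool_rot: [[-0.335, -0.942, 0.0], [-0.942, 0.335, -0.0], [0.0, -0.001, -1.0]]
contact_force: [-2.1, 1.3, 3.8]
grip_width: 0.277
```

Run:
```python
from h import *
s=st()
```

```text
t 12.35 p [ 0.5582 -0.1604  0.1066] hx -109.55 z [ 5.e-04 -3.e-04 -1.e+00] F [-2.11  1.32  3.82] M [0.405 0.388 0.241] g 0.277 j6 -23.3
```

step_arm([
  [0,0,0,0,0,2,1],
  [0,0,0,0,0,2,1],
])

```text
time: 12.55
ee_pos: [0.5582, -0.1604, 0.1066]
tool_rot: [[-0.4, -0.917, 0.0], [-0.917, 0.4, -0.0], [0.0, -0.001, -1.0]]
contact_force: [-1.2, 2.0, 3.6]
grip_width: 0.273
```

Run:
```python
from h import *
s=st(); grab('side','11')
d=load('side','11'); cv2.imwrite('pics/s11.png',cv2.resize(d['frame'][130:270,140:320,::-1],None,fx=4,fy=4,interpolation=2))
st()
```

```text
t 12.55 p [ 0.5582 -0.1604  0.1066] hx -113.55 z [ 5.e-04 -3.e-04 -1.e+00] F [-1.22  2.05  3.63] M [0.431 0.432 0.204] g 0.273 j6 -27.3
t 12.6 p [ 0.5582 -0.1604  0.1065] hx -113.66 z [ 5.e-04 -3.e-04 -1.e+00] F [-1.04  1.2   5.06] M [0.488 0.421 0.001] g 0.275 j6 -27.4
```

View pics/s11.png

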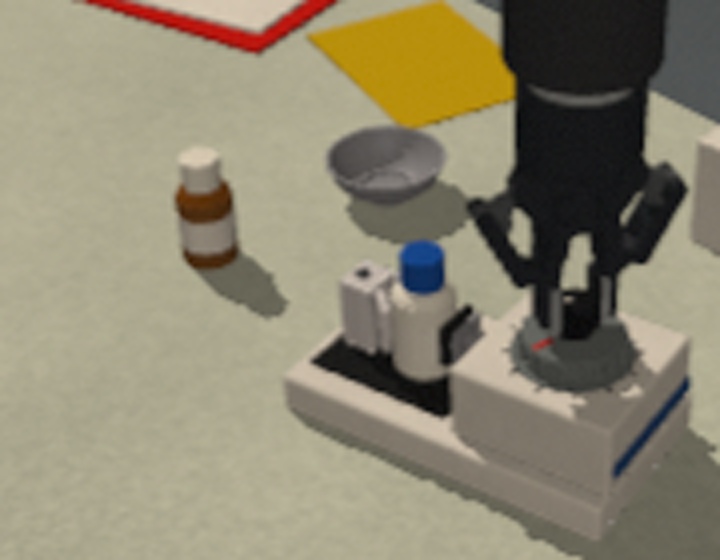

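step_arm([
  [0,0,0,0,0,2,1],
  [0,0,0,0,0,2,1],
])

```text
time: 12.8
ee_pos: [0.5582, -0.1604, 0.1065]
tool_rot: [[-0.462, -0.887, 0.0], [-0.887, 0.462, -0.0], [-0.0, -0.001, -1.0]]
contact_force: [-1.1, 1.9, 4.9]
grip_width: 0.276
```

Run:
```python
from h import *
s=st()
```

```text
t 12.8 p [ 0.5582 -0.1604  0.1065] hx -117.54 z [ 5.e-04 -2.e-04 -1.e+00] F [-1.05  1.88  4.94] M [0.438 0.484 0.211] g 0.276 j6 -31.3
```

step_arm([
  [0,0,0,0,0,2,1],
  [0,0,0,0,0,2,1],
])

```text
time: 13.0
ee_pos: [0.5582, -0.1604, 0.1066]
tool_rot: [[-0.523, -0.852, 0.001], [-0.852, 0.523, -0.0], [-0.0, -0.001, -1.0]]
contact_force: [-1.0, 0.0, 4.1]
grip_width: 0.278
```

Run:
```python
from h import *
s=st()
```

```text
t 13.0 p [ 0.5582 -0.1604  0.1066] hx -121.54 z [ 5.e-04 -3.e-04 -1.e+00] F [-0.97  0.01  4.14] M [0.446 0.438 0.186] g 0.278 j6 -35.3
```

step_arm([
  [0,0,0,0,0,2,1],
  [0,0,0,0,0,2,1],
])

```text
time: 13.2
ee_pos: [0.5582, -0.1604, 0.1066]
tool_rot: [[-0.581, -0.814, 0.0], [-0.814, 0.581, -0.0], [-0.0, -0.001, -1.0]]
contact_force: [-1.7, 0.9, 4.8]
grip_width: 0.276
```

Run:
```python
from h import *
s=st()
```

```text
t 13.2 p [ 0.5582 -0.1604  0.1066] hx -125.54 z [ 5.e-04 -3.e-04 -1.e+00] F [-1.74  0.9   4.79] M [0.415 0.463 0.195] g 0.276 j6 -39.3
```

step_arm([
  [0,0,0,0,0,2,1],
  [0,0,0,0,0,2,1],
])

```text
time: 13.4
ee_pos: [0.5582, -0.1604, 0.1066]
tool_rot: [[-0.637, -0.771, 0.0], [-0.771, 0.637, -0.0], [-0.0, -0.001, -1.0]]
contact_force: [-2.1, 1.1, 4.8]
grip_width: 0.281
```

Run:
```python
from h import *
s=st()
```

```text
t 13.4 p [ 0.5582 -0.1604  0.1066] hx -129.54 z [ 5.e-04 -3.e-04 -1.e+00] F [-2.08  1.12  4.78] M [0.409 0.49  0.242] g 0.281 j6 -43.3
```

step_arm([
  [0,0,0,0,0,2,1],
  [0,0,0,0,0,2,1],
])

```text
time: 13.6
ee_pos: [0.5582, -0.1604, 0.1065]
tool_rot: [[-0.689, -0.725, 0.0], [-0.725, 0.689, -0.0], [-0.0, -0.001, -1.0]]
contact_force: [-1.2, 1.4, 4.4]
grip_width: 0.273
```

Run:
```python
from h import *
s=st()
```

```text
t 13.6 p [ 0.5582 -0.1604  0.1065] hx -133.53 z [ 4.e-04 -3.e-04 -1.e+00] F [-1.15  1.44  4.38] M [0.436 0.499 0.34 ] g 0.273 j6 -47.3
```

step_arm([
  [0,0,0,0,0,1.2,1],
  [0,0,0,0,0,1.2,1],
])

```text
time: 13.8
ee_pos: [0.5582, -0.1604, 0.1065]
tool_rot: [[-0.719, -0.695, 0.0], [-0.695, 0.719, -0.0], [-0.0, -0.001, -1.0]]
contact_force: [-2.1, 2.2, 6.7]
grip_width: 0.277
```

Run:
```python
from h import *
s=st(); grab('wrist','12');st(); grab('side','12')
d=load('side','12'); cv2.imwrite('pics/s12.png',cv2.resize(d['frame'][130:270,140:320,::-1],None,fx=4,fy=4,interpolation=2)); st()
```

```text
t 13.8 p [ 0.5582 -0.1604  0.1065] hx -135.99 z [ 4.e-04 -3.e-04 -1.e+00] F [-2.06  2.17  6.69] M [0.507 0.606 0.394] g 0.277 j6 -49.7
t 13.85 p [ 0.5582 -0.1604  0.1065] hx -136.06 z [ 4.e-04 -3.e-04 -1.e+00] F [-0.55  1.8   4.96] M [0.497 0.568 0.256] g 0.276 j6 -49.8
t 13.9 p [ 0.5582 -0.1604  0.1065] hx -135.99 z [ 4.e-04 -3.e-04 -1.e+00] F [-1.12  1.32  4.55] M [0.544 0.584 0.23 ] g 0.275 j6 -49.7
```

View pics/wrist_12.png

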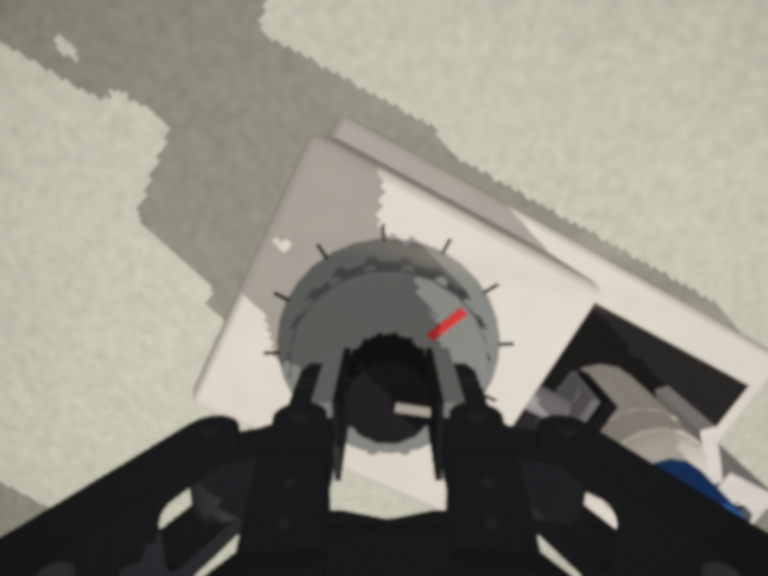

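View pics/s12.png

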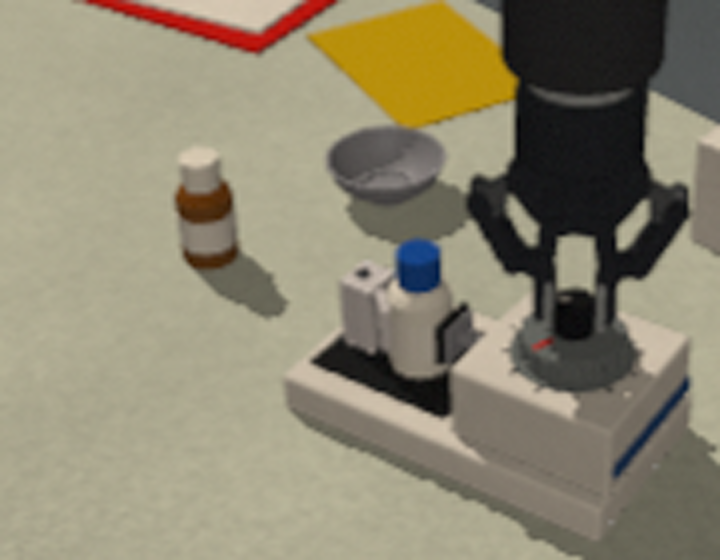

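Pad force is about 13 N by torque (0.39 against 0.19 N m free). The white line hasn't slipped in the grip, and the ring pointer hasn't moved. I'm releasing the knob.

step_arm([
  [0,0,0,0,0,0,0.3],
  [0,0,0,0,0,0,0.1],
  [0,0,0,0,0,0,-0.1],
  [0,0,0,0,0,0,-0.5],
  [0,0,-5,0,0,0,-0.5],
  [0,0,-20,0,0,0,-0.5],
  [0,0,-40,0,0,0,-1],
  [0,0,-40,0,0,0,-1],
  [-25,0,-20,0,0,0,-1],
  [-35,0,0,0,0,0,-1],
  [0,0,0,0,0,0,-1],
  [0,0,0,0,0,0,-1],
])

```text
time: 15.1
ee_pos: [0.6014, -0.1183, 0.2308]
tool_rot: [[-0.719, -0.695, -0.001], [-0.695, 0.719, -0.0], [0.001, 0.001, -1.0]]
contact_force: [0.0, 0.2, 0.1]
grip_width: 1.002
```

Run:
```python
from h import *
s=st(); d=grab('wrist','13'); grab('top','13'); grab('side','13')
for t in ('6','13'):
    d=load('wrist',t); w=world(d); z=w[...,2]; im=d['frame'].astype(int)
    red=(im[...,0]>im[...,1]+35)&(im[...,0]>im[...,2]+35)&(z>.09)&(abs(w[...,0]-.558)<.05)&(abs(w[...,1]+.16)<.05)
    wk=(im.min(-1)>110)&(z>.122)&(z<.13)&(np.hypot(w[...,0]-.558,w[...,1]+.161)<.014)
    k=(z>.123)&(z<.13)&(np.hypot(w[...,0]-.558,w[...,1]+.161)<.02)
    c=np.array(cv2.minEnclosingCircle(w[k][:,:2].astype(np.float32))[0])
    for m,n in((red,'red'),(wk,'line')):
        q=w[m][:,:2].mean(0)-c; print(t,n,m.sum(),'ang',np.degrees(np.arctan2(q[1],q[0])).round(1),np.hypot(*q).round(4))
d=load('side','13'); cv2.imwrite('pics/s13.png',cv2.resize(d['frame'][130:270,140:320,::-1],None,fx=4,fy=4,interpolation=2))
```

```text
t 15.1 p [ 0.6014 -0.1183  0.2308] hx -135.99 z [-9.e-04 -2.e-04 -1.e+00] F [0.03 0.23 0.14] M [-0.017  0.023  0.024] g 1.002 j6 -53.6
6 red 99 ang 174.0 0.0241
6 line 66 ang -174.2 0.0067
13 red 94 ang 175.2 0.0241
13 line 62 ang 128.7 0.0068
```

View pics/wrist_13.png

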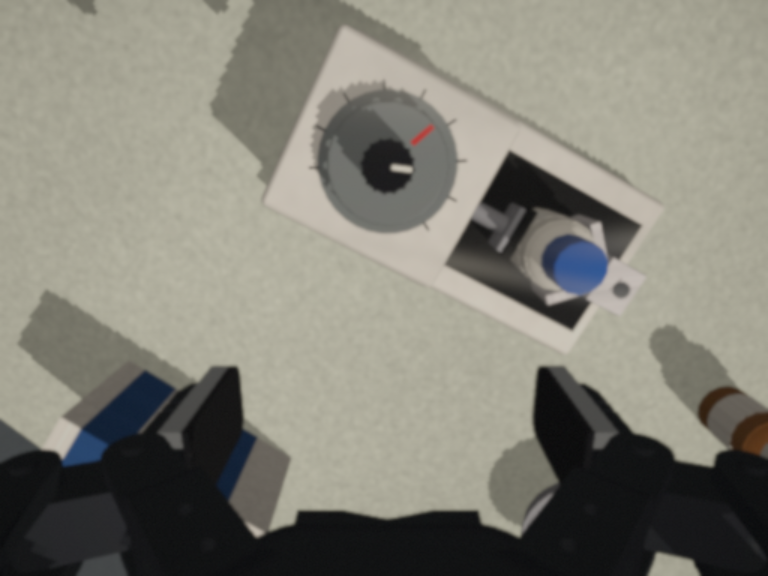

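View pics/s13.png

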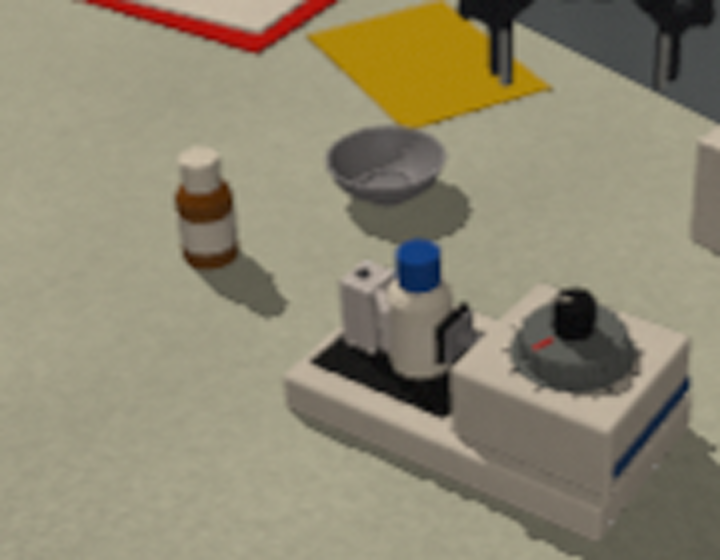

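Run:
```python
from h import *
grab('wrist','14')
C=np.array([.558,-.1608])
for t in ('6','7','8','10','12','13','14'):
    d=load('wrist',t); im=d['frame'].astype(int)
    H,W=im.shape[:2]; u,v=np.meshgrid(np.arange(W),np.arange(H))
    p=rayplane(d,np.c_[u.ravel(),v.ravel()],.126)[:,:2]; r=np.hypot(*(p-C).T).reshape(H,W)
    m=(im.min(-1)>75)&(r<.0125)
    n,l,s,c=cv2.connectedComponentsWithStats(m.astype(np.uint8))
    i=1+np.argmax(s[1:,4]); q=p[(l==i).ravel()]; mu=q.mean(0); vx,vy=cv2.fitLine(q.astype(np.float32),2,0,.01,.01)[:2].ravel()
    a=np.degrees(np.arctan2(vy,vx)); print(t,s[i,4],'line dir',round(a%180,1),'from ctr',np.degrees(np.arctan2(*(mu-C)[::-1])).round(1))
    p2=rayplane(d,np.c_[u.ravel(),v.ravel()],.102)[:,:2]; rr=np.hypot(*(p2-C).T).reshape(H,W)
    red=(im[...,0]>im[...,1]+35)&(im[...,0]>im[...,2]+35)&(rr<.037)
    if red.sum()>30:
        q=p2[red.ravel()]; vx,vy=cv2.fitLine(q.astype(np.float32),2,0,.01,.01)[:2].ravel(); mu=q.mean(0)
        print('   red dir',round(np.degrees(np.arctan2(vy,vx))%180,1),'ctr',np.degrees(np.arctan2(*(mu-C)[::-1])).round(1), red.sum(), 'tip',q[np.argmax(np.hypot(*(q-C).T))].round(4))
```

```text
6 90 line dir 5.5 from ctr -172.5
   red dir 173.9 ctr 174.8 100 tip [ 0.5265 -0.1576]
7 176 line dir 5.3 from ctr -173.9
   red dir 173.9 ctr 174.4 178 tip [ 0.5266 -0.1573]
8 218 line dir 5.5 from ctr -173.6
10 209 line dir 161.8 from ctr 162.9
   red dir 153.5 ctr 174.3 79 tip [ 0.5271 -0.1561]
12 186 line dir 123.7 from ctr 124.9
   red dir 173.7 ctr 174.3 230 tip [ 0.5267 -0.1573]
13 94 line dir 127.0 from ctr 131.4
   red dir 174.1 ctr 175.7 94 tip [ 0.5265 -0.1575]
14 89 line dir 125.7 from ctr 129.8
   red dir 174.4 ctr 175.3 96 tip [ 0.5265 -0.1578]
```

Run:
```python
from h import *
st(); print(arm.hand_in())
```

```text
t 15.3 p [ 0.6008 -0.1193  0.2313] hx -136.08 z [ 1.e-04 -3.e-04 -1.e+00] F [-0.52  0.74 -0.03] M [-0.008  0.01   0.071] g 0.998 j6 -53.6
the job is handed in; nothing more can be done
None
```

The blue-capped bottle is standing upright on the deck, clamped against the V jaw. The job was handed in at 15.3 s.

- **Placing:** I held the bottle by its cap, set it down between pad and jaw, and let go. It stood free before I touched the knob.
- **Clamping:** I turned only the black knob, about 62° clockwise. Torque was about 0.19 N m free and 0.39 N m at the end, which puts the pad force at about 13 N.
- **After letting go:** The white line shows the knob eased back about 2 to 3°. I estimate the pad now holds the bottle with about 8 to 12 N, inside the snug range of 6 to 20 N.
- **Speed ring:** The red pointer's tip moved less than 0.5 mm in the camera measurements before and after.
- **Other items:** The side view shows the other bottle and the bowl where they were. I didn't measure them or the tub again, but the arm did not work near the tub.
- **Readings that disagreed:**
  - The cameras differed by 1 to 2 mm in position.
  - A rough measure of the white line gave a 57° turn, against 62° by the line fit while the knob was held. The easing back explains about half the gap, and the rest is measuring error.
  - There was a brief 5 N sideways force as the bottle touched the deck. It had no visible effect.

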